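# Lock the wing nut on the bunch-mould press

### The job

One column of the mould press is not locked yet: its wing nut still stands clear of the hexagon nut below it. Run that wing nut down onto the hexagon nut and tighten it against it good and firm, but stop before the hexagon nut turns with it, because that nut holds the pressure setting. Leave the other column, which is already locked, and the things around the press as they are.

Things in the scene. Friction and masses are not known exactly. Their poses are not given: they have to be found in the camera images.
- lock_nut_mid (a point): Wing nut to be locked, brass, on its upright steel stud: point on the stud axis 24 mm above the nut's foot; x axis along the two ears, z up. Ears: upright plates 10 mm thick, from 20 to 54 mm off the axis, 8 to 48 mm above the foot. Hub: radius 20 mm at the foot, 16 mm at its top 26 mm up. Turning it clockwise seen from above runs it down, 5 mm a turn; the thread itself drags with 0.12 N m.
- lock_nut_foot (a point): The same wing nut: centre of its flat foot on the stud axis. It starts 5 to 8.5 mm above the hexagon nut (1 to 1.7 turns). Once it bears, turning takes 0.34 N m at once, then 1.2 N m more per radian; about 0.63 N m (0.24 rad past first touch) is firm, and it stays so when let go. Under 0.53 N m is too slack.
- set_nut_top (a point): Hexagon nut under that wing nut, the pressure setting: centre of its top face on the stud axis, about 149 mm above the table. 36 mm across flats, 20 mm high, standing on a washer on the crosshead. It starts to slip round when the wing nut is tightened with more than 0.76 N m. The steel stud, 24 mm thick, ends 43 mm above this face.
- set_nut_corner (a point): One top corner of the same hexagon nut, 21 mm from the stud axis; shows whether the nut has turned.
- done_wing_ear (a point): The other column, 310 mm along the crosshead from the first: one ear (46 mm from its stud axis, 34 mm above its foot) of the same kind of wing nut, which already sits locked on its hexagon nut, so that 17 mm of stud show above its hub (8 to 12 mm above the hub of the one to be locked). Not to be turned.
- paste_bowl: White ceramic paste bowl, 90 mm across, 45 mm high, standing beside the press; origin at its underside. Bystander.
- mould_half: Half of a beech bunch mould, grooved, 130 x 200 x 30 mm, lying flat; origin at the centre of its underside. Bystander.
- cigar_box: Closed wooden cigar box, 117 x 202 x 68 mm; origin at the centre of its underside. Bystander.

How it is judged:
On the way:
1. the wing nut is run down close to the hexagon nut (z of lock_nut_foot in the frame of set_nut_top below 0.001 m).
At the end, for the whole second after the job is handed in: the wing nut is down on the hexagon nut and tightened at least 0.15 rad (9 degrees, 0.12 mm of thread) past first touch, let go; the hexagon nut's corner within 2 mm and the other wing nut's ear within 6 mm of where they were; everything else at rest in its place (z of lock_nut_foot in the frame of set_nut_top below -0.00012 m and distance of set_nut_corner from where it was at the start of the episode below 0.002 m and distance of done_wing_ear from where it was at the start of the episode below 0.006 m and linear speed of each of paste_bowl, mould_half, cigar_box below 0.02 m/s).
It fails at once if the hexagon nut is turned along (its corner moves over 2 mm, 5.5 degrees) (distance of set_nut_corner from where it was at the start of the episode above 0.002 m).
It fails at once if the locked wing nut of the other column is turned (distance of done_wing_ear from where it was at the start of the episode above 0.006 m).
It fails at once if a bystander is pushed aside over 25 mm (distance of any of paste_bowl, mould_half, cigar_box from where it was at the start of the episode above 0.025 m).
It also fails if it takes over 59 s, if anything falls off the work surface, if the arm or the gripper's body presses on something with over 40 N, if the wrist force passes 120 N, or if a joint passes its speed limit or range.

### The arm

A 7-joint arm with a two-finger parallel gripper is mounted at the origin on the work surface. World frame = base frame: x ahead of the robot, y to its left, z up, the work surface at z = 0. Lengths are in m, angles in rad, forces in N, time in s.
With the tool pointing down it reaches from about 0.425 to 0.875 m from the base axis. Payload 4.7 kg.
Tool frame: the origin (TCP) lies midway between the tips of the shut fingers; the grasp point (between the pads) lies 19 mm behind it; z points along the fingers, y is the direction in which the jaws open and shut (so a half turn about z gives the same grasp; the last joint's range is limited). The gripper opens to 87 mm and grips with 3 to 60 N. Pads are 19 mm wide; open, the fingers measure 117 mm over their backs; the gripper's body (75 mm by 190 mm) begins 51 mm behind the grasp point.
Start: joints at [-1.251, 0.321, -0.07, 1.45, 0.023, 1.371, -0.057], TCP at [0.196, 0.62, 0.223] pointing down, gripper open.
Joint ranges: [-2.86, 2.86], [-0.3, 2.09], [-1.38, 1.24], [0.06, 2.45], [-1.56, 4.7], [0.09, 2.05], [-2.69, 2.69]. Speed limits (rad/s): [2.57, 2.57, 3.14, 3.14, 3.14, 3.14, 3.14].

### API

Orientations are given as a rotation vector (axis times angle).
In Python, from bench import get_state, eyes, job gives the robot as it stands. The module is installed in compiled form; this text tells all that it offers.
- The arm moves only by the shell command python3 -m jog 'ROWS' [FORCE]. ROWS is JSON, a list that holds one entry, the list of rows, each a list of 5 numbers: the opening, from 0 (shut) to 1 (fully open), then the shift along the tool's x, y, z in units of 40 mm (1.0 is 40 mm), then the turn about the tool's z in units of 5 degrees (1.0 is 5 degrees). In form: [[[jaw, dx, dy, dz, turn], ...]]. A call has 1 to 10 rows; each row shifts and turns the commanded pose from where the row before left it, along the tool's axes as they then stand; what a row does not reach is not made up. A row lasts 1/8 s, in which the tool goes at most 62.5 mm and 10.7 degrees, less where a joint would pass 70% of its speed; a pose out of reach is approached as far as the arm can. A call is refused whole if a number of a shift passes 1 or a number of a turn 1, either way. A call with a gripper value outside its range is refused whole. The fingers move at their own pace and stop on an object; FORCE is the grip in N (left out, the last holds). Time passes only in rows, so rows that do not move let the fingers close. It gives the time, the measured TCP pose, the force and the opening at its end, in the units of the state.
- get_state(): the state, without advancing time (a new reading comes with each control period).
- eyes.get_image(name): name is "scene" or "side" or "wrist"; returns (picture, depth): 420x560x3 uint8, red, green, blue; 420x560 float32, m along the optical axis (not along the pixel's ray), 0 where there is no reading.
- eyes.camera_params(name): a dict with "camera_matrix" (3x3 intrinsics, pixels), "pose" (4x4, takes a point from camera to world coordinates); the wrist camera has in their place "mount" (4x4, takes a point from camera to tool coordinates, whose origin is the TCP and whose axes are the flange's). Camera axes: x right, y down, z forward; pixel columns grow to the right and rows downward; lengths in m; the calibration is good to about 2 mm. A picture is of the moment at which its call begins: read the wrist's pose just before it. camera_params takes no time and is no camera call.
- job.close_job(): hands the job in, once; it reports no verdict.
The state is a dict: "time": time; "joint_positions": joint angles; "qd": joint speeds; "joint_torque": joint torques, N m; "position": TCP position; "tool_rot": TCP orientation; "ft_force": force on the tool from outside, world axes, zero at the start; "torque": the same for the moment, N m; "grip_width": opening from 0.0 (shut) to 1.0 (fully open).
Only numpy, scipy, OpenCV 4.12 (cv2) and the standard library are available. Lean on these libraries where they do the work, as an engineer would, in place of code of your own. Each camera call takes 0.05 s, during which the arm holds its last target. There are 200 camera calls.

## Working session

There is one attempt and no reset: what is moved stays moved. The work goes in short steps, Python scripts to look and compute and a shell command to move; the robot and the scene stay as the last step left them, time stands still between calls to the robot, and variables do not carry over. Pictures are saved under pics/ and viewed, about 8 in all and at most 12, crops included, and the job is handed in when it is done.

```bash
mkdir -p pics; python3 - <<'E'
from bench import get_state, eyes
import cv2, numpy as np
s=get_state(); print(s)
for n in("scene","side","wrist"):
    im,d=eyes.get_image(n); np.savez(f"{n}0.npz",im=im,d=d)
    cv2.imwrite(f"pics/{n}0.png",im[:,:,::-1]); print(n,eyes.camera_params(n))
a=[cv2.imread(f"pics/{n}0.png") for n in("scene","side")]
E
```

```text
{'time': 0.0, 'joint_positions': array([-1.25090137,  0.32179724, -0.07007861,  1.45169134,  0.02263118,
        1.3708019 , -0.05688534]), 'qd': array([-0.000909  , -0.00034989, -0.00036929, -0.00167484, -0.00044453,
       -0.00041155, -0.00041243]), 'joint_torque': array([-2.63482752e-04, -4.91284525e+01, -4.04180037e-01, -3.12524915e+01,
       -6.40406320e-02,  4.40571865e-02,  1.82085441e-04]), 'position': array([0.19557643, 0.61928862, 0.22147001]), 'tool_rot': array([-4.78376319e-01, -3.10479463e+00,  2.99138408e-03]), 'ft_force': array([-0.10824737, -0.49562507,  0.00064157]), 'torque': array([ 0.00254194, -0.02883075,  0.03713459]), 'grip_width': 0.9969984384891841}
scene {'camera_matrix': array([[413.82888077,   0.        , 276.24735197],
       [  0.        , 413.82888077, 206.64060929],
       [  0.        ,   0.        ,   1.        ]]), 'pose': array([[-0.08234048,  0.71021461, -0.69915324,  1.52387635],
       [ 0.99641856,  0.04512575, -0.07151023,  0.10390321],
       [-0.0192378 , -0.70253746, -0.71138669,  1.16364027],
       [ 0.        ,  0.        ,  0.        
[... 279 characters left out ...]
11127, -0.58102165,  0.66438636, -0.97761089],
       [-0.0136399 , -0.74788178, -0.66369179,  1.08497486],
       [ 0.        ,  0.        ,  0.        ,  1.        ]])}
wrist {'camera_matrix': array([[335.69810222,   0.        , 281.94529588],
       [  0.        , 335.69810222, 209.15915817],
       [  0.        ,   0.        ,   1.        ]]), 'mount': array([[-8.42798009e-05, -9.55747241e-01, -2.94189062e-01,
         8.22239551e-02],
       [ 9.99999795e-01, -2.67326610e-04,  5.81996099e-04,
        -1.43563786e-04],
       [-6.34885730e-04, -2.94188953e-01,  9.55747067e-01,
        -1.62394117e-01],
       [ 0.00000000e+00,  0.00000000e+00,  0.00000000e+00,
         1.00000000e+00]])}
```

View pics/scene0.png

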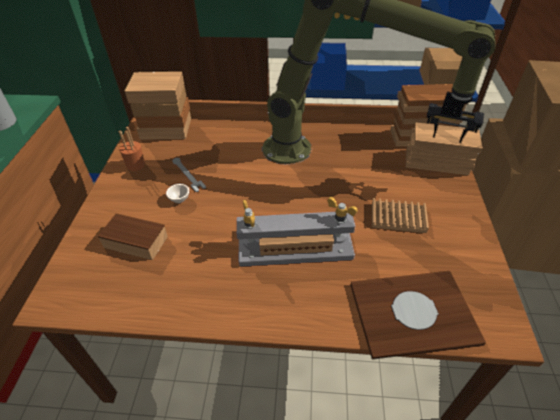

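View pics/side0.png

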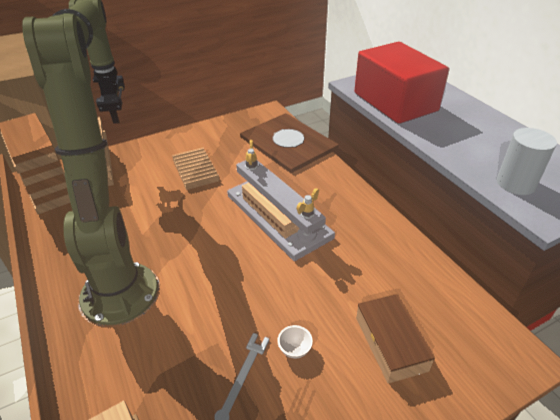

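```bash
cat > h.py <<'E'
import numpy as np, cv2
from bench import eyes, get_state
from scipy.spatial.transform import Rotation as R
def pose(n,s=None):
    p=eyes.camera_params(n)
    if n!="wrist": return p["camera_matrix"],p["pose"]
    T=np.eye(4);T[:3,:3]=R.from_rotvec(s["tool_rot"]).as_matrix();T[:3,3]=s["position"]
    return p["camera_matrix"],T@p["mount"]
def cloud(K,T,d):
    v,u=np.mgrid[:d.shape[0],:d.shape[1]]
    P=np.stack([(u-K[0,2])/K[0,0]*d,(v-K[1,2])/K[1,1]*d,d],-1)
    return P@T[:3,:3].T+T[:3,3]
def brass(im):
    h=cv2.cvtColor(im,cv2.COLOR_RGB2HSV)
    return (h[...,0]>17)&(h[...,0]<32)&(h[...,1]>120)&(h[...,2]>70)
E
python3 - <<'E'
from h import *
out=[]
for n,cs in(("scene",[(248,215),(342,208)]),("side",[(308,203),(251,155)])):
    z=np.load(n+"0.npz");im,d=z["im"],z["d"];K,T=pose(n);P=cloud(K,T,d);b=brass(im)
    for (u,v) in cs:
        sl=np.s_[v-28:v+28,u-28:u+28]
        m=b[sl]&(P[sl][...,2]>.14)&(P[sl][...,2]<.25)
        q=P[sl][m];c=q[:,:2].mean(0);w,V=np.linalg.eigh(np.cov(q[:,:2].T))
        print(n,u,v,len(q),q.mean(0).round(4),q.min(0).round(3),q.max(0).round(3),"ear dir",np.degrees(np.arctan2(V[1,1],V[0,1])).round(1),np.sqrt(w).round(4))
        out.append(cv2.resize(im[sl][:,:,::-1],(380,290),interpolation=cv2.INTER_NEAREST))
cv2.imwrite("pics/crops.png",np.vstack([np.hstack(out[:2]),np.hstack(out[2:])]))
E
```

```text
scene 248 215 108 [ 0.6008 -0.084   0.1766] [ 0.545 -0.109  0.141] [ 0.639 -0.063  0.199] ear dir -155.8 [0.0074 0.0298]
scene 342 208 205 [0.5527 0.2199 0.1828] [0.518 0.176 0.15 ] [0.577 0.267 0.205] ear dir 61.5 [0.0059 0.0308]
side 308 203 176 [ 0.5821 -0.1007  0.176 ] [ 0.54  -0.119  0.148] [ 0.632 -0.074  0.198] ear dir -156.0 [0.0056 0.0299]
side 251 155 96 [0.539 0.203 0.181] [0.518 0.167 0.156] [0.568 0.252 0.204] ear dir 62.7 [0.0081 0.0288]
```

View pics/crops.png

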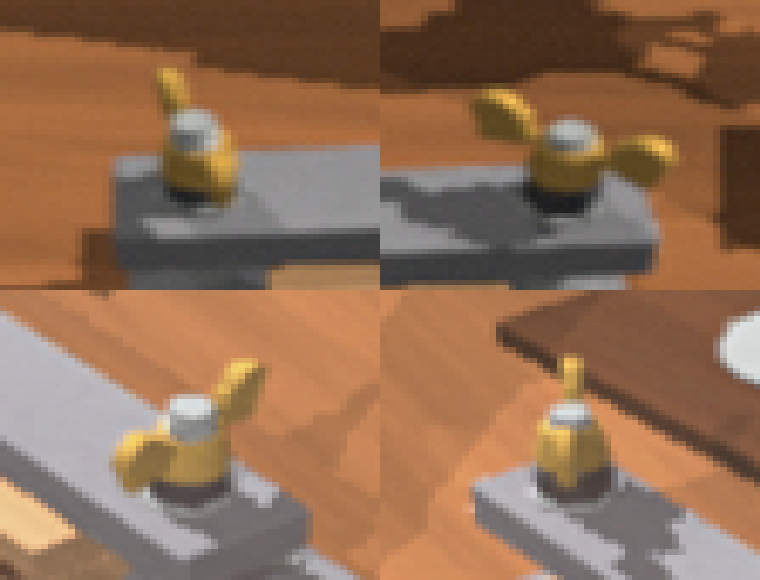

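```bash
cat >> h.py <<'E'
def to(target):
    s=get_state();M=R.from_rotvec(s["tool_rot"]).as_matrix()
    d=M.T@(np.array(target)-s["position"])
    print("yaw of tool x,y",[round(float(np.degrees(np.arctan2(M[1,i],M[0,i]))),2) for i in(0,1)],"tilt",M[:,2].round(4))
    print("t",s["time"],"pos",s["position"].round(4),"q7",s["joint_positions"][6].round(3),"shift units",(d/.04).round(3), "tq",s["torque"].round(3),"F",s["ft_force"].round(2))
E
python3 -c "
from h import *
to([.548,.213,.285])"
```

```text
yaw of tool x,y [162.48, 72.48] tilt [-4.0e-04 -1.4e-03 -1.0e+00]
t 0.15 pos [0.1956 0.6194 0.2217] q7 -0.057 shift units [-11.46   -7.04   -1.571] tq [-0.014 -0.032  0.029] F [ 0.21 -0.22 -0.62]
```

```bash
python3 -m jog '[[[0.75,-0.9,-0.55,-0.4,0],[0.75,-0.9,-0.55,-0.4,0],[0.75,-0.9,-0.55,-0.4,0],[0.75,-0.95,-0.6,-0.37,0],[0.75,-0.95,-0.6,0,0],[0.75,-0.95,-0.6,0,0],[0.75,-0.95,-0.6,0,0],[0.75,-0.95,-0.6,0,0],[0.75,-0.95,-0.6,0,0],[0.75,-0.95,-0.6,0,0]]]' 40; python3 -m jog '[[[0.75,-0.95,-0.6,0,0],[0.75,-0.95,-0.6,0,0],[0.75,-0.2,0,0,0],[0.75,0,0,0,0]]]'
python3 - <<'E'
from h import *
to([.548,.213,.285])
s=get_state();im,d=eyes.get_image("wrist");np.savez("w1.npz",im=im,d=d)
K,T=pose("wrist",s);P=cloud(K,T,d);b=brass(im)&(P[...,2]>.14)&(P[...,2]<.215)
q=P[b];print(len(q),q.mean(0),q.min(0),q.max(0))
w,V=np.linalg.eigh(np.cov(q[:,:2].T));print(np.degrees(np.arctan2(V[1,1],V[0,1])),np.sqrt(w))
r=cv2.minAreaRect((q[:,:2]*1000).astype(np.float32));print("rect mm",r)
t=b&(P[...,2]>.180+0.006); q=P[t]; print("ears only",len(q),cv2.minAreaRect((q[:,:2]*1000).astype(np.float32)))
# stud top: non-brass, z .186-.198 near centre
c=np.array(r[0])/1000
h=cv2.cvtColor(im,cv2.COLOR_RGB2HSV)
m=(h[...,1]<80)&(P[...,2]>.180)&(P[...,2]<.2)&(np.hypot(P[...,0]-c[0],P[...,1]-c[1])<.025)
q=P[m];print("stud",len(q),q.mean(0) if len(q) else 0, cv2.minEnclosingCircle((q[:,:2]*1000).astype(np.float32)))
cv2.imwrite("pics/w1.png",im[:,:,::-1])
E
```

```text
time: 1.4
position: [0.4826, 0.2828, 0.2852]
tool_rot: [-0.478, -3.105, 0.0]
ft_force: [0.3, 0.2, 0.6]
grip_width: 0.751
time: 1.9
position: [0.5475, 0.2134, 0.2849]
tool_rot: [-0.479, -3.104, -0.0]
ft_force: [-0.2, 1.2, 0.3]
grip_width: 0.751
yaw of tool x,y [162.46, 72.46] tilt [-9.e-04  2.e-04 -1.e+00]
t 1.9 pos [0.5475 0.2134 0.2849] q7 0.889 shift units [-0.016 -0.005 -0.002] tq [-0.005  0.004 -0.016] F [-0.17  1.18  0.29]
2384 [0.53991976 0.2216049  0.18701158] [0.51579287 0.17357817 0.14066806] [0.5724651  0.26862799 0.20578868]
61.812039029042516 [0.00610458 0.03075097]
rect mm ((543.0703125, 222.30194091796875), (104.44654083251953, 34.041656494140625), 49.077449798583984)
ears only 1198 ((544.5127563476562, 220.92440795898438), (105.9718017578125, 9.821002006530762), 61.74435043334961)
stud 684 [0.54321124 0.22111306 0.19032042] ((549.7339477539062, 224.83316040039062), 18.620906829833984)
```

View pics/w1.png

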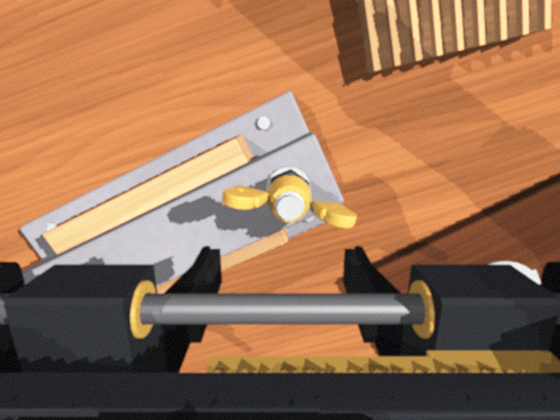

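```bash
python3 -c "
from h import *
to([.5442,.221,.166])"
```

```text
yaw of tool x,y [162.57, 72.57] tilt [-1.1e-03  5.0e-04 -1.0e+00]
t 1.95 pos [0.5468 0.2144 0.285 ] q7 0.889 shift units [0.109 0.138 2.974] tq [ 0.019 -0.017  0.05 ] F [-1.08  0.54 -0.43]
```

```bash
python3 -m jog '[[[0.75,0.11,0.15,0.4,0],[0.75,0,0,0.3,-1],[0.75,0,0,0.2,-1],[0.75,0,0,0,-1],[0.75,0,0,0,-1],[0.75,0,0,0,-0.4],[0.75,0,0,0.7,0],[0.75,0,0,0.7,0],[0.75,0,0,0.67,0],[0.75,0,0,0,0]]]'; python3 -c "
from h import *
to([.5442,.221,.166])"
```

```text
time: 3.2
position: [0.5429, 0.2203, 0.1639]
tool_rot: [0.124, -3.134, 0.003]
ft_force: [1.1, -0.6, 1.2]
grip_width: 0.75
yaw of tool x,y [-175.47, 94.53] tilt [-0.0048 -0.0021 -1.    ]
t 3.2 pos [0.5429 0.2203 0.1639] q7 1.268 shift units [-0.035  0.015 -0.052] tq [-0.001 -0.004  0.019] F [ 1.09 -0.58  1.23]
```

```bash
python3 -m jog '[[[0.75,-0.02,0,-0.05,1],[0.75,0,0,0,1],[0.75,0,0,0,1],[0.75,0,0,0,1],[0.75,0,0,0,1],[0.75,0,0,0,1],[0.75,0,0,0,1],[0.75,0,0,0,1],[0.75,0,0,0,1],[0.75,0,0,0,1]]]'; python3 - <<'E'
from h import *
to([.5442,.221,.166])
s=get_state();im,d=eyes.get_image("wrist")
K,T=pose("wrist",s);P=cloud(K,T,d);b=brass(im)&(P[...,2]>.187)&(P[...,2]<.215)&(np.hypot(P[...,0]-.544,P[...,1]-.221)<.06)
q=P[b];print(len(q),cv2.minAreaRect((q[:,:2]*1000).astype(np.float32)))
cv2.imwrite("pics/w2.png",im[:,:,::-1])
E
```

```text
time: 4.45
position: [0.5465, 0.2206, 0.1696]
tool_rot: [1.218, 2.894, 0.002]
ft_force: [0.9, -1.0, -2.2]
grip_width: 0.752
yaw of tool x,y [134.35, 44.35] tilt [ 1.9e-03  4.0e-04 -1.0e+00]
t 4.45 pos [0.5465 0.2206 0.1696] q7 0.412 shift units [ 0.049 -0.035  0.091] tq [-0.113 -0.265  0.153] F [ 0.9  -0.96 -2.22]
2250 ((539.2534790039062, 217.53738403320312), (95.30094146728516, 13.856597900390625), 20.446876525878906)
```

View pics/w2.png

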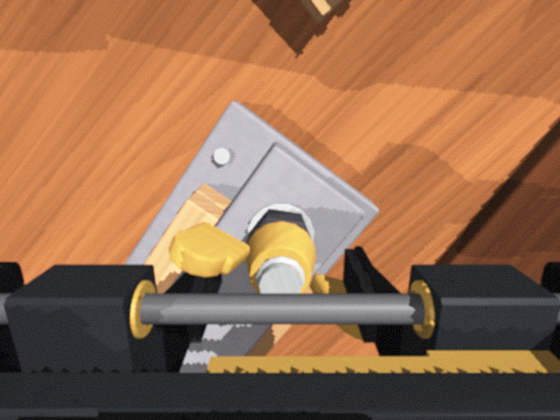

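```bash
python3 -m jog '[[[0.75,0,0,0,1],[0.75,0,0,0,1],[0.75,0,0,0,1],[0.75,0,0,0,1],[0.75,0,0,0,1],[0.75,0,0,0,1],[0.75,0,0,0,1],[0.75,0,0,0,1],[0.75,0,0,0,1],[0.75,0,0,0,1]]]' >/dev/null; python3 -c "
from h import *
to([.5442,.221,.166])"
python3 -m jog '[[[0.75,0,0,0,1],[0.75,0,0,0,1],[0.75,0,0,0,1],[0.75,0,0,0,1],[0.75,0,0,0,1],[0.75,0,0,0,1],[0.75,0,0,0,1],[0.75,0,0,0,1],[0.75,0,0,0,1],[0.75,0,0,0,1]]]'>/dev/null; python3 -c "
from h import *
to([.5442,.221,.166])"
python3 -m jog '[[[0.75,0,0,0,1],[0.75,0,0,0,1],[0.75,0,0,0,1],[0.75,0,0,0,1],[0.75,0,0,0,1],[0.75,0,0,0,1],[0.75,0,0,0,1],[0.75,0,0,0,1],[0.75,0,0,0,1],[0.75,0,0,0,1]]]'>/dev/null; python3 -c "
from h import *
to([.5442,.221,.166])"
```

```text
yaw of tool x,y [84.4, -5.6] tilt [ 1.1e-03 -5.0e-04 -1.0e+00]
t 5.75 pos [0.5463 0.2199 0.1693] q7 -0.439 shift units [ 0.023 -0.056  0.082] tq [-0.426 -0.186  0.099] F [ 1.2  -1.43 -2.56]
yaw of tool x,y [34.4, -55.6] tilt [-2.e-04 -7.e-04 -1.e+00]
t 7.0 pos [0.5458 0.2199 0.169 ] q7 -1.289 shift units [-0.016 -0.046  0.076] tq [-0.409  0.168  0.165] F [-1.25 -1.67 -2.22]
yaw of tool x,y [-15.57, -105.57] tilt [-3.e-04 -2.e-04 -1.e+00]
t 8.25 pos [0.5457 0.2202 0.169 ] q7 -2.133 shift units [-0.041 -0.008  0.076] tq [-0.295  0.161  0.109] F [ 0.18 -1.48 -2.72]
```

```bash
python3 -m jog '[[[0.75,0,0,0,1],[0.75,0,0,0,1],[0.75,0,0,0,1],[0.75,0,0,0,1],[0.75,0,0,0,1],[0.75,0,0,0,-1],[0.75,0,0,-0.6,-1],[0.75,0,0,-0.6,-1],[0.75,0,0,0,-1],[0.75,0,0,0,-1]]]' >/dev/null; python3 -m jog '[[[0.75,0,0,0,-1],[0.75,0,0,0,-1],[0.75,0,0,0,-1],[0.75,0,0,0,-1],[0.75,0,0,0,-1],[0.75,0,0,0,-1],[0.75,0,0,0,-1],[0.75,0,0,0,-1],[0.75,0,0,0,-1],[0.75,0,0,0,-1]]]'>/dev/null; python3 -m jog '[[[0.75,0,0,0,-1],[0.75,0,0,0,-1],[0.75,0,0,0,-1],[0.75,0,0,0,-1],[0.75,0,0,0,-1],[0.75,0,0,0,-1],[0.75,0,0,0,-1],[0.75,0,0,0,-1],[0.75,0,0,0,-1],[0.75,0,0,0,-1]]]'>/dev/null;python3 -c "
from h import *
to([.5442,.221,.166])"
```

```text
yaw of tool x,y [84.75, -5.25] tilt [ 0.0013  0.0013 -1.    ]
t 12.0 pos [0.5461 0.2209 0.2179] q7 -0.44 shift units [-0.005 -0.05   1.296] tq [-0.088  0.077 -0.013] F [-0.66  0.46  0.92]
```

```bash
python3 -m jog '[[[0.75,0,-0.05,0,-1],[0.75,0,0,0,-1],[0.75,0,0,0,-1],[0.75,0,0,0,-1],[0.75,0,0,0,-1],[0.75,0,0,0,-1],[0.75,0,0,0,-1],[0.75,0,0,0,-1],[0.75,0,0,0,-1],[0.75,0,0,0,-1]]]'>/dev/null; python3 -m jog '[[[0.75,0,0,0,-1],[0.75,0,0,0,-1],[0.75,0,0,0.63,0],[0.75,0,0,0.63,0],[0.75,0,0,0,0]]]'; python3 - <<'E'
from h import *
z=np.load("w1.npz");im,d=z["im"],z["d"]
class S:pass
s={"position":np.array([.5472,.2140,.285]),"tool_rot":np.array([-.479,-3.104,0])}
K,T=pose("wrist",s);P=cloud(K,T,d)
h=cv2.cvtColor(im,cv2.COLOR_RGB2HSV)
rr=np.hypot(P[...,0]-.544,P[...,1]-.221)
st=(h[...,1]<80)&(P[...,2]>.180)&(P[...,2]<.2)&(rr<.011)
print("stud z",np.percentile(P[st][:,2],[10,50,90]),st.sum())
b=brass(im)&(P[...,2]>.187)&(rr>.02)&(rr<.06); print("ear z",np.percentile(P[b][:,2],[50,80,90,95,99]))
print(np.histogram(P[b][:,2],bins=np.arange(.187,.21,.001)))
hub=brass(im)&(rr>.0125)&(rr<.0155)&(P[...,2]<.19);print("hubtop",np.percentile(P[hub][:,2],[10,25,50,75,90]))
# crosshead plane
g=(h[...,1]<80)&(rr>.03)&(P[...,2]>.11)&(P[...,2]<.14);print("crosshead",np.percentile(P[g][:,2],[10,50,90]))
to([.5442,.221,.166])
E
```

```text
time: 13.88
position: [0.5428, 0.2205, 0.1653]
tool_rot: [-0.956, -2.991, 0.003]
ft_force: [-0.2, 0.5, 0.8]
grip_width: 0.747
stud z [0.18639386 0.19225874 0.19322336] 594
ear z [0.38179236 0.38441487 0.38525523 0.3857282  0.38638021]
(array([ 34,  24,  32,  39,  26,  36,  44,  56,  77,  51,  41,  67,  66,
        79,  85, 133, 178,  85,  10,   0,   0,   0]), array([0.187, 0.188, 0.189, 0.19 , 0.191, 0.192, 0.193, 0.194, 0.195,
       0.196, 0.197, 0.198, 0.199, 0.2  , 0.201, 0.202, 0.203, 0.204,
       0.205, 0.206, 0.207, 0.208, 0.209]))
hubtop [0.18012465 0.18136272 0.18214005 0.18260547 0.18296923]
crosshead [0.12416732 0.12529849 0.1262253 ]
yaw of tool x,y [144.56, 54.56] tilt [-0.0025 -0.001  -1.    ]
t 13.875 pos [0.5428 0.2205 0.1653] q7 0.594 shift units [-0.021  0.031 -0.017] tq [-0.076  0.044  0.043] F [-0.16  0.47  0.84]
```

```bash
for i in 1; do python3 -m jog '[[[0.75,0,0,0,1],[0.75,0,0,0,1],[0.75,0,0,0,1],[0.75,0,0,0,1],[0.75,0,0,0,1],[0.75,0,0,0,1],[0.75,0,0,0,1],[0.75,0,0,0,1],[0.75,0,0,0,1],[0.75,0,0,0,1]]]' >/dev/null; done; python3 -c "
from h import *
to([.5442,.221,.166])"
python3 -m jog '[[[0.75,0,0,0,1],[0.75,0,0,0,1],[0.75,0,0,0,1],[0.75,0,0,0,1],[0.75,0,0,0,1],[0.75,0,0,0,1],[0.75,0,0,0,1],[0.75,0,0,0,1],[0.75,0,0,0,1],[0.75,0,0,0,1]]]'>/dev/null; python3 -c "
from h import *
to([.5442,.221,.166])"
python3 -m jog '[[[0.75,0,0,0,1],[0.75,0,0,0,1],[0.75,0,0,0,1],[0.75,0,0,0,1],[0.75,0,0,0,1],[0.75,0,0,0,1],[0.75,0,0,0,1],[0.75,0,0,0,1],[0.75,0,0,0,1]]]'>/dev/null; python3 -c "
from h import *
to([.5442,.221,.166])"
```

```text
yaw of tool x,y [94.37, 4.37] tilt [ 1.6e-03  5.0e-04 -1.0e+00]
t 15.125 pos [0.5446 0.2206 0.1677] q7 -0.261 shift units [ 0.012 -0.009  0.043] tq [-0.221 -0.015  0.134] F [ 0.52 -0.65 -2.44]
yaw of tool x,y [44.4, -45.6] tilt [ 0.0028  0.0018 -1.    ]
t 16.375 pos [0.545  0.2213 0.168 ] q7 -1.109 shift units [-0.02  -0.008  0.049] tq [ 0.042 -0.179  0.144] F [ 1.94  1.13 -2.53]
yaw of tool x,y [-0.61, -90.61] tilt [ 0.0043  0.0018 -1.    ]
t 17.5 pos [0.5457 0.2211 0.1683] q7 -1.869 shift units [-0.038  0.003  0.057] tq [ 0.063 -0.522  0.112] F [ 3.46 -0.3  -2.07]
```

```bash
python3 -m jog '[[[0.75,0,0,0,1],[0.75,0,0,0,1],[0.75,0,0,0,1],[0.75,0,0,0,1]]]'>/dev/null; python3 -c "
from h import *
to([.5442,.221,.166])"; python3 -m jog '[[[0.75,0,0,0,1],[0.75,0,0,0,1],[0.75,0,0,0,1],[0.75,0,0,0,1]]]'>/dev/null; python3 -c "
from h import *
to([.5442,.221,.166])"
```

```text
yaw of tool x,y [-20.62, -110.62] tilt [ 0.0044  0.0014 -1.    ]
t 18.0 pos [0.5458 0.2208 0.1683] q7 -2.204 shift units [-0.04   0.01   0.057] tq [-0.083 -0.501  0.124] F [ 2.65 -0.31 -2.11]
yaw of tool x,y [-40.63, -130.63] tilt [ 0.0041  0.0011 -1.    ]
t 18.5 pos [0.5458 0.2205 0.1683] q7 -2.538 shift units [-0.038  0.016  0.056] tq [-0.286 -0.438  0.066] F [ 2.56 -1.7  -1.05]
```

Free-running so far (drag about 0.12 N m). Return by 185° for the next stroke.

```bash
python3 -m jog '[[[0.75,0,0,0,-1],[0.75,0,0,-0.6,-1],[0.75,0,0,-0.6,-1],[0.75,0,0,0,-1],[0.75,0,0,0,-1],[0.75,0,0,0,-1],[0.75,0,0,0,-1],[0.75,0,0,0,-1],[0.75,0,0,0,-1],[0.75,0,0,0,-1]]]' >/dev/null; python3 -m jog '[[[0.75,0,0,0,-1],[0.75,0,0,0,-1],[0.75,0,0,0,-1],[0.75,0,0,0,-1],[0.75,0,0,0,-1],[0.75,0,0,0,-1],[0.75,0,0,0,-1],[0.75,0,0,0,-1],[0.75,0,0,0,-1],[0.75,0,0,0,-1]]]'>/dev/null; python3 -m jog '[[[0.75,0,0,0,-1],[0.75,0,0,0,-1],[0.75,0,0,0,-1],[0.75,0,0,0,-1],[0.75,0,0,0,-1],[0.75,0,0,0,-1],[0.75,0,0,0,-1],[0.75,0,0,0,-1],[0.75,0,0,0,-1],[0.75,0,0,0,-1]]]'>/dev/null; python3 -m jog '[[[0.75,0,0,0,-1],[0.75,0,0,0,-1],[0.75,0,0,0,-1],[0.75,0,0,0,-1],[0.75,0,0,0,-1],[0.75,0,0,0,-1],[0.75,0,0,0,-1]]]'>/dev/null;python3 - <<'E'
from h import *
to([.5442,.221,.166])
s=get_state();im,d=eyes.get_image("wrist")
K,T=pose("wrist",s);P=cloud(K,T,d);rr=np.hypot(P[...,0]-.544,P[...,1]-.221)
b=brass(im)&(P[...,2]>.183)&(P[...,2]<.21)&(rr<.06)&(rr>.02)
q=P[b];print(len(q),np.percentile(q[:,2],[50,80,90,95,99]) if len(q) else 0,cv2.minAreaRect((q[:,:2]*1000).astype(np.float32)))
h=cv2.cvtColor(im,cv2.COLOR_RGB2HSV)
st=(h[...,1]<80)&(P[...,2]>.180)&(P[...,2]<.2)&(rr<.012);print("stud",st.sum(),np.percentile(P[st][:,2],[50,80]),P[st][:,:2].mean(0))
hub=brass(im)&(rr>.0125)&(rr<.0155)&(P[...,2]<.19);print("hubtop",np.percentile(P[hub][:,2],[50,75,90]))
cv2.imwrite("pics/w3.png",im[:,:,::-1])
E
```

```text
yaw of tool x,y [144.7, 54.7] tilt [ 0.0025  0.0017 -1.    ]
t 23.125 pos [0.5447 0.221  0.2165] q7 0.594 shift units [ 0.012 -0.01   1.262] tq [-0.068 -0.003 -0.008] F [-1.12  0.41 -0.06]
1683 [0.19401515 0.19750803 0.19818075 0.19862891 0.19933812] ((541.3326416015625, 219.5360565185547), (100.58662414550781, 9.475984573364258), 24.86972999572754)
stud 1160 [0.19191868 0.19261372] [0.54237355 0.22159308]
hubtop [0.17617536 0.17686352 0.17723   ]
```

View pics/w3.png

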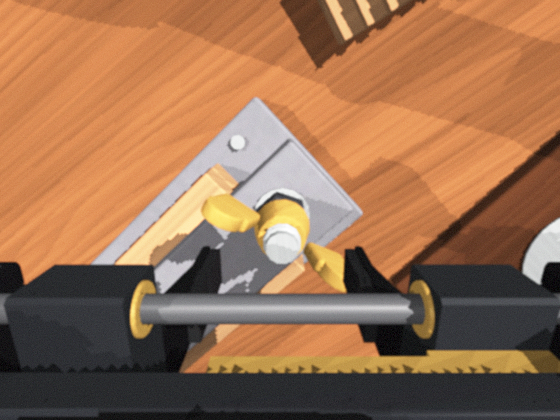

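```bash
python3 -m jog '[[[0.75,0,0,0.62,0],[0.75,0,0,0.62,0],[0.75,0,0,0,1],[0.75,0,0,0,1],[0.75,0,0,0,1],[0.75,0,0,0,1],[0.75,0,0,0,1],[0.75,0,0,0,1],[0.75,0,0,0,1]]]' >/dev/null; cat > g.py <<'E'
from h import *
s=get_state();M=R.from_rotvec(s["tool_rot"]).as_matrix()
p=s["position"];r=p-np.array([.5442,.221,p[2]])
print("t %.2f yaw %.2f Tz %.3f T_axis %.3f q7t %.3f F %s pos %s"%(s["time"],np.degrees(np.arctan2(M[1,1],M[0,1])),s["torque"][2],s["torque"][2]+np.cross(r,s["ft_force"])[2],s["joint_torque"][6],s["ft_force"].round(1),p.round(4)))
E
python3 g.py; python3 -m jog '[[[0.75,0,0,0,1],[0.75,0,0,0,1]]]'>/dev/null;python3 g.py;
```

```text
t 24.30 yaw 19.29 Tz 0.122 T_axis 0.122 q7t 0.588 F [-0.3 -1.  -2.1] pos [0.5441 0.2203 0.1655]
t 24.55 yaw 9.30 Tz 0.138 T_axis 0.138 q7t 0.587 F [-0.  -0.6 -2.5] pos [0.5441 0.2206 0.1656]
```

```bash
python3 -m jog '[[[0.75,0,0,0,1],[0.75,0,0,0,1]]]'>/dev/null;python3 g.py; python3 -m jog '[[[0.75,0,0,0,1],[0.75,0,0,0,1]]]'>/dev/null;python3 g.py
```

```text
t 24.80 yaw -0.69 Tz 0.122 T_axis 0.122 q7t 0.585 F [-0.1 -0.2 -3.1] pos [0.5442 0.2208 0.1656]
t 25.05 yaw -10.69 Tz 0.089 T_axis 0.089 q7t 0.584 F [ 0.8  0.4 -3.5] pos [0.5442 0.221  0.1657]
```

```bash
python3 -m jog '[[[0.75,0,0,0,1],[0.75,0,0,0,1]]]'>/dev/null;python3 g.py
```

```text
t 25.30 yaw -20.68 Tz 0.161 T_axis 0.161 q7t 0.582 F [ 0.8  1.  -2. ] pos [0.5444 0.2212 0.1657]
```

```bash
python3 -m jog '[[[0.75,0,0,0,1],[0.75,0,0,0,1]]]'>/dev/null;python3 g.py
```

```text
t 25.55 yaw -30.67 Tz 0.099 T_axis 0.099 q7t 0.580 F [ 1.2  0.9 -3. ] pos [0.5445 0.2214 0.1658]
```

```bash
python3 -m jog '[[[0.75,0,0,0,1],[0.75,0,0,0.0,0.6]]]'>/dev/null;python3 g.py
```

```text
t 25.80 yaw -38.62 Tz 0.092 T_axis 0.092 q7t 0.210 F [ 1.6  1.3 -2.6] pos [0.5447 0.2215 0.1659]
```

```bash
python3 -m jog '[[[0.75,0,0,0,0.8],[0.75,0,0,0,0.6]]]'>/dev/null;python3 g.py
```

```text
t 26.05 yaw -45.62 Tz 0.123 T_axis 0.122 q7t 0.254 F [ 2.6  0.7 -3.2] pos [0.5449 0.2216 0.166 ]
```

```bash
python3 -m jog '[[[0.75,0,0,0,0.8],[0.75,0,0,0,0.6]]]'>/dev/null;python3 g.py
```

```text
t 26.30 yaw -52.56 Tz 0.435 T_axis 0.434 q7t -0.047 F [ 2.3  1.4 -4.2] pos [0.545  0.2216 0.166 ]
```

```bash
python3 -m jog '[[[0.75,0,0,0,0.4],[0.75,0,0,0,0.4],[0.75,0,0,0,0.2]]]'>/dev/null;python3 g.py
```

```text
t 26.68 yaw -57.53 Tz 0.495 T_axis 0.496 q7t -0.434 F [3.5 3.  1. ] pos [0.545  0.2215 0.1657]
```

```bash
python3 -m jog '[[[0.75,0,0,0,0.3],[0.75,0,0,0,0.2]]]'>/dev/null;python3 g.py
```

```text
t 26.93 yaw -60.04 Tz 0.558 T_axis 0.560 q7t -0.448 F [3.5 4.  0.9] pos [0.545  0.2215 0.1656]
```

```bash
python3 -m jog '[[[0.75,0,0,0,0.3],[0.75,0,0,0,0.2]]]'>/dev/null;python3 g.py
```

```text
t 27.18 yaw -62.53 Tz 0.626 T_axis 0.627 q7t -0.497 F [3.9 3.4 0.6] pos [0.5451 0.2215 0.1656]
```

Torque is 0.63 N m, the firm value. I'll back off, lift away and check with the cameras.

```bash
python3 -m jog '[[[0.75,0,0,0,-0.5],[0.75,0,0,0,-1],[0.75,0,0,0,-1],[0.75,0,0,0,-1],[0.75,0,0,-0.5,-1],[0.75,0,0,-0.9,0],[0.75,0,0,-0.9,0],[0.75,0,0,-0.7,0],[0.75,0,0,0,0]]]'; python3 - <<'E'
from h import *
s=get_state();im,d=eyes.get_image("wrist")
K,T=pose("wrist",s);P=cloud(K,T,d);rr=np.hypot(P[...,0]-.544,P[...,1]-.221)
b=brass(im)&(P[...,2]>.183)&(P[...,2]<.21)&(rr<.06)&(rr>.02);q=P[b]
print("ear",len(q),np.percentile(q[:,2],[90,95,99]),cv2.minAreaRect((q[:,:2]*1000).astype(np.float32)))
h=cv2.cvtColor(im,cv2.COLOR_RGB2HSV)
st=(h[...,1]<80)&(P[...,2]>.180)&(P[...,2]<.2)&(rr<.012);print("stud",np.percentile(P[st][:,2],[50,80]))
cv2.imwrite("pics/w4.png",im[:,:,::-1])
for n,c in(("scene",(248,215)),):
    i2,d2=eyes.get_image(n);K,T=pose(n);P2=cloud(K,T,d2);u,v=c;sl=np.s_[v-28:v+28,u-28:u+28]
    m=brass(i2)[sl]&(P2[sl][...,2]>.14);q=P2[sl][m];w,V=np.linalg.eigh(np.cov(q[:,:2].T))
    print("other nut",q.mean(0).round(4),np.degrees(np.arctan2(V[1,1],V[0,1])).round(1))
E
```

```text
time: 28.3
position: [0.5445, 0.2195, 0.2867]
tool_rot: [-2.849, -1.324, -0.003]
ft_force: [-0.3, 0.1, -0.1]
grip_width: 0.75
ear 578 [0.1966733  0.19710252 0.19758293] ((544.1890258789062, 222.2752685546875), (10.212335586547852, 103.96479797363281), 4.775827407836914)
stud [0.19192616 0.19261449]
other nut [ 0.602  -0.0843  0.1774] -155.5
```

View pics/w4.png

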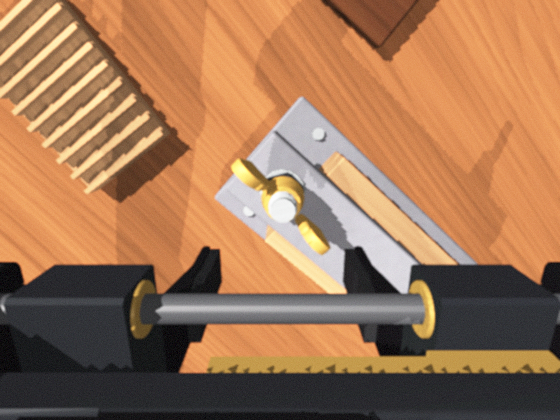

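```bash
python3 -c "
from bench import job; print(job.close_job())"
```

```text
the job is handed in; nothing more can be done
None
```

The wing nut on the unlocked column (near x 0.544, y 0.221) is run down onto its hexagon nut and tightened to about 0.63 N m, the firm value. I handed the job in at about 28 s; it reports no verdict.

I used the two spread fingers as a driver against the ears, turning clockwise in three strokes and lifting back half a turn between them. The nut made about 1.4 turns in all.

**Tightening:** the torque jumped from about 0.12 to 0.44 N m at first touch. It then rose steadily through 0.50 and 0.56 to 0.63 N m. That is roughly 0.24 rad past touch and below the 0.76 N m at which the hexagon nut slips.

**Last checks after letting go:**
- The ear tops stand at 0.197 m, which fits the nut being seated.
- The ear angle read about 2° less than the finger yaw predicts. I put this down to measuring error, and even if real it leaves about 0.2 rad, above the 0.15 rad needed.
- The other column's nut is unchanged within measuring error: its ear direction read -155.5° against -155.8° before.
- I did not measure the hexagon nut's corner directly. The steadily rising torque gave no sign that it slipped.
- I took no separate measurement of the bystanders. The arm did not go near them.

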